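Reset the bench tester with its two-key chord

ROBOT

A 6-joint arm with a two-finger parallel gripper is mounted at the origin on the work surface. World frame = base frame: x ahead of the robot, y to its left, z up, the work surface at z = 0. Lengths are in m, angles in rad, forces in N, time in s.
With the tool pointing down it reaches from about 0.3 to 0.875 m from the base axis. Payload 6.4 kg.
Tool frame: the origin (TCP) lies between the finger pads; the fingertips stand 25 mm ahead of it and the grasp point (between the pads) lies 6 mm ahead of it (ctrl.finger_overhang is the distance from the TCP to the fingertips, in m); x points along the fingers, z is the direction in which the jaws open and shut, and the axes are right-handed (so a half turn about x gives the same grasp; the last joint's range is limited). The gripper opens to 85 mm and grips with 20 to 120 N. Pads are 22 mm wide; open, the fingers measure 114 mm over their backs; the gripper's body (76 mm by 85 mm) begins 54 mm behind the grasp point. The pads swing forward as they close: fully open they stand 13 mm farther back than shut.
Start: joints at [-1.469, 0.181, 1.607, -0, 1.354, -0.206], TCP at [0.174, -0.548, 0.256] pointing down, gripper open.
Joint ranges: [-2.99, 2.99], [-0.89, 2.07], [0.3, 2.58], [-1.14, 4.28], [0, 2.63], [-3.12, 3.12]. Speed limits (rad/s): [2.57, 2.57, 3.01, 3.14, 3.14, 3.14].

INTERFACE

Orientations are given as a unit quaternion [w, x, y, z].
In Python, from bench import ctrl gives the robot as it stands.
- The arm moves only by the tool jog_arm, never from a script. Its argument "commands" is one flat list of numbers, 7 for each row, row after row: the shift along the tool's x, y, z as a fraction of full scale, then the turn, a rotation vector about the tool's x, y, z as a fraction of full scale, then the gripper's target within -1 to 1 (fully open at 1, half-way at 0, shut at -1). A call has 1 to 10 rows; each row is the pose to reach, as a shift and turn from the pose commanded when the call began, along the tool's axes at that moment, turning the shorter way round; what a row does not reach only later rows make up. Full scale, the value 1, is 0.2 m for a shift and 2 pi rad for a turn. A row lasts 1/8 s, in which the tool goes at most 62.5 mm and 10.7 degrees, less where a joint would pass 70% of its speed; a pose out of reach is approached as far as the arm can. A call with a number of a shift or a turn outside -1 to 1 is refused whole. A call with a gripper value outside its range is refused whole. The fingers move at their own pace and stop on an object; the grip force is fixed at half the most. Time passes only in rows, so rows that repeat a pose let the fingers close. It gives the time, the measured TCP pose, the force and the opening at its end, in the units of the state.
- ctrl.get_obs(): the state, without advancing time (a new reading comes with each control period).
- ctrl.camera(name): name is "scene" or "side" or "wrist"; returns a dict with "frame" (420x560x3 uint8, red, green, blue), "K" (3x3 intrinsics, pixels), "rvec" (rotation vector, rad) and "tvec" (3), from world to camera coordinates, as OpenCV has them; the wrist camera has in their place "tool_from_camera" (4x4, takes a point from camera to tool coordinates, whose origin is the TCP and whose axes are the tool frame's). Camera axes: x right, y down, z forward; pixel columns grow to the right and rows downward; lengths in m; the calibration is good to about 2 mm. A picture is of the moment at which its call begins: read the wrist's pose just before it. There is no depth.
- ctrl.hand_in(): hands the job in, once; it reports no verdict.
The state is a dict: "time_s": time; "q": joint angles; "dq": joint speeds; "joint_efforts": joint torques, N m; "eef_pos": TCP position; "eef_rot": TCP orientation; "wrist_force": force on the tool from outside, world axes, zero at the start; "torque": the same for the moment, N m; "opening": opening from 0.0 (shut) to 1.0 (fully open).
Only numpy, scipy, OpenCV 4.12 (cv2) and the standard library are available. Lean on these libraries where they do the work, as an engineer would, in place of code of your own. Each camera call takes 0.05 s, during which the arm holds its last target.

TASK

Reset the bench tester: with a fingertip push its sliding steel guard all the way back under the hood, then press the two round keys it uncovers down fully together, one with each fingertip, and hold both down for at least two seconds before letting both spring up. Never press one key alone; leave the guard open, and do not pick up or shift anything that lies around the tester.

Things in the scene. Friction and masses are not known exactly. Their poses are not given: they have to be found in the camera images.
- tester: Grey tester fixed to the bench, 140 x 140 mm, level. Origin: centre of its underside; x from front edge to back, y to its left, z up. Front half (x -70 to 0): flat deck 45 mm above the bench with two keys at x -26, y +30 and -30, covered by the guard at first. Back half (x 0 to 70): hollow hood, top 75 mm high, its mouth (116 wide, 27 high) open to the front.
- guard (a joint): Travel of the sliding steel guard along the tester's +x (away from the front): 0 = keys fully covered, 0.046 m = fully home under the hood, keys free. It stays where it is left; about 2 N moves it, and it stops hard at the end.
- guard_face (a point): Centre of the guard's upright front face, to be pushed: 114 mm wide, 13 mm high, lower edge 57 and upper edge 70 mm above the bench, clear of the keys. The guard plate is 50 mm long; its far end is at or inside the hood's mouth. Closed, 22 mm of deck are free before it; home, its face is 2 mm before the hood. A finger end 57 to 63 mm above the bench pushes it and passes over the keys.
- key_left_top (a point): Centre of the top of the left key (tester's +y side): black round cap 22 mm in diameter, standing 10 mm above the deck when up (top 55 mm above the bench), 4 mm when fully down. Beneath the guard until that is pushed home. With the guard home 24 mm are free behind the key centres, between them and the guard's face.
- key_right_top (a point): Centre of the top of the right key (tester's -y side), the same as the left one, 60 mm from it.
- key_left (a joint): How far the left key is pressed: 0 = up, 0.006 m = fully down; counts as down above 0.0045. A spring returns it: about 1.2 N starts it, 4 N takes it fully down; then a hard stop.
- key_right (a joint): How far the right key is pressed, the same as the left.
- spool: Bystander: white plastic solder spool standing on its flange, 60 mm in diameter, 46 mm high; origin at the centre of its underside. Leave alone.
- flux_jar: Bystander: small closed jar 48 mm in diameter, 55 mm high; origin at the centre of its underside. Leave alone.
- case: Bystander: small open black plastic case 60 x 45 x 28 mm; origin at the centre of its underside. Leave alone.
- screwdriver: Bystander: screwdriver 170 mm long lying along its x axis, 26 mm high; origin under its middle. Leave alone.
Not all that is in view belongs to the job. Of the things that look like the tester, take the one that is farthest to the robot's right at the start.

How it is judged:
On the way, in this order (a step that is already met when the one before it is completed fails the run):
1. the guard is pushed home under the hood (value of joint guard above 0.04 m), for 0.2 s.
2. both keys are down together for two seconds (value of joint each of key_left, key_right above 0.0045 m and value of joint guard above 0.038 m), for 2 s.
At the end, for the whole second after the job is handed in: Both keys are up again (within 1 mm), the guard stands open (at least 38 of its 46 mm), and the spool, jar, case and screwdriver are at rest within 20 mm of where they were; on the way the guard was pushed at least 40 mm, then both keys were at least 4.5 mm down together for 2 s (value of joint each of key_left, key_right below 0.001 m and value of joint guard above 0.038 m and distance of each of spool, flux_jar, case, screwdriver from where it was at the start of the episode below 0.02 m and linear speed of each of spool, flux_jar, case, screwdriver below 0.02 m/s); the robot touches nothing.
It fails at once if one key pressed alone (one down, the other less than 1 mm down) ((value of joint key_left above 0.0045 m and value of joint key_right below 0.001 m) or (value of joint key_right above 0.0045 m and value of joint key_left below 0.001 m)).
It fails at once if a thing beside the tester is lifted or shifted by more than 20 mm (distance of any of spool, flux_jar, case, screwdriver from where it was at the start of the episode above 0.02 m).
It also fails if it takes over 42 s, if anything falls off the work surface, if the arm or the gripper's body presses on something with over 40 N, if the wrist force passes 120 N, or if a joint passes its speed limit or range.

## Working session

There is one attempt and no reset: what is moved stays moved. The work goes in short steps, Python scripts to look and compute and a tool call to move; the robot and the scene stay as the last step left them, time stands still between calls to the robot, and variables do not carry over. Pictures are saved under pics/ and viewed, and the job is handed in when it is done.

Besides the shell and the picture viewer there is one more tool, called in YAML: its name, and indented under it one key for each argument. jog_arm: Moves the arm, as the interface text tells. Its arguments: {"type":"object","properties":{"commands":{"type":"array","items":{"type":"number"}}},"required":["commands"]}

```bash
ls; mkdir -p pics; python3 - <<'E'
from bench import ctrl
import cv2
o=ctrl.get_obs();print({k:o[k] for k in('time_s','eef_pos','eef_rot','wrist_force','opening')}, ctrl.finger_overhang)
for n in('scene','side','wrist'):
    c=ctrl.camera(n);cv2.imwrite(f'pics/a_{n}.png',c['frame'][:,:,::-1])
    print(n,c['K'].tolist(),[c[k].tolist() if hasattr(c[k],'tolist') else c[k] for k in c if k not in('frame','K')])
E
```

```text
pics
{'time_s': 0.0, 'eef_pos': array([ 0.17414652, -0.54745043,  0.25537804]), 'eef_rot': array([ 0.5703122 ,  0.41791656,  0.5711599 , -0.41697254]), 'wrist_force': array([0.05399761, 0.37830479, 0.63126663]), 'opening': 1.0013193238369316} 0.025
scene [[400.94483994498194, 0.0, 271.0424980079602], [0.0, 400.94483994498194, 213.57521207964615], [0.0, 0.0, 1.0]] [[1.1019195725971385, 2.5875457788503033, -0.7705651025865317], [0.2719051360575499, -0.3751241495902149, 1.3560819817944079]]
side [[535.5704113585089, 0.0, 283.69492636081736], [0.0, 535.5704113585089, 210.6094053620583], [0.0, 0.0, 1.0]] [[0.9871550268000105, -2.545433114142646, 0.9502727588253297], [0.5093888690028553, 0.21429205794505285, 0.9612688428656606]]
wrist [[374.1606148775634, 0.0, 277.57526775111955], [0.0, 374.1606148775634, 211.1324722453929], [0.0, 0.0, 1.0]] [[[0.0003515226498360446, -0.2579640047319614, 0.9661544642004581, -0.11735895591125939], [0.0002120946203231901, -0.9661544829298394, -0.2579640869005712, 0.06566747023544568], [0.9999999157238453, 0.0002955963836480809, -0.00028491240634977475, -0.0008421178394426576], [0.0, 0.0, 0.0, 1.0]]]
```

View pics/a_scene.png

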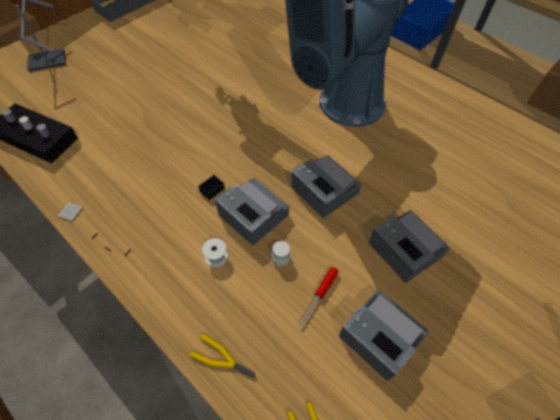

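View pics/a_side.png

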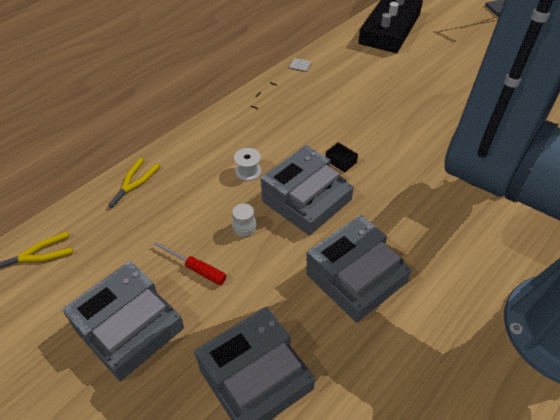

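View pics/a_wrist.png

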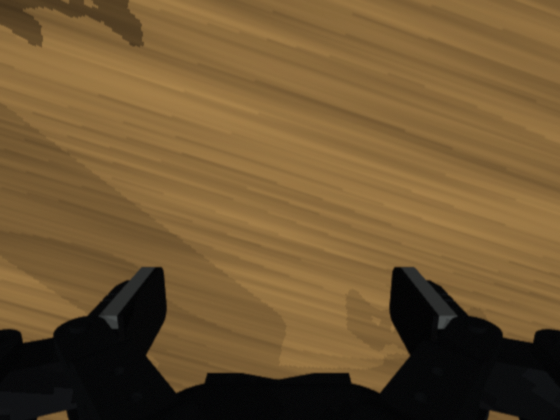

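The scene view shows four tester-like boxes: scene pixels (253,210), (326,185), (409,245) and (384,335). The spool is at (215,252), jar (281,254), screwdriver (320,297) and case (211,187). Next I cast rays to find which one is farthest right.

```bash
cat > h.py <<'E'
import numpy as np, cv2
from scipy.spatial.transform import Rotation as R
def camray(c,uv,obs=None):
    p=cv2.undistortPoints(np.array([[uv]],float),c['K'],None)[0,0]; d=np.array([p[0],p[1],1])
    if obs is None:
        Rm=R.from_rotvec(np.array(c['rvec']).ravel()).as_matrix(); return -Rm.T@np.array(c['tvec']).ravel(), Rm.T@d
    w,x,y,z=obs['eef_rot']; T=np.eye(4);T[:3,:3]=R.from_quat([x,y,z,w]).as_matrix();T[:3,3]=obs['eef_pos']
    M=T@np.array(c['tool_from_camera']); return M[:3,3],M[:3,:3]@d
def onz(c,uv,z,obs=None):
    o,d=camray(c,uv,obs); return o+d*(z-o[2])/d[2]
def tri(r1,r2):
    (o1,d1),(o2,d2)=r1,r2; A=np.stack([d1,-d2],1); s=np.linalg.lstsq(A,o2-o1,rcond=None)[0]
    a=o1+s[0]*d1;b=o2+s[1]*d2; return (a+b)/2,np.linalg.norm(a-b)
E
python3 - <<'E'
from h import *
from bench import ctrl
s=ctrl.camera('scene');d=ctrl.camera('side')
print('scene')
for n,u in dict(A=(253,210),B=(326,185),C=(409,245),D=(384,335),spool=(215,245),jar=(281,245),sd1=(336,268),sd2=(302,327),case=(211,187)).items(): print(n,onz(s,u,.05).round(3))
print('side')
for n,u in dict(a=(307,185),b=(358,265),c=(255,370),d=(123,315),spool=(247,156),jar=(243,212),sd1=(154,244),sd2=(222,278),case=(342,155)).items(): print(n,onz(d,u,.05).round(3))
for n,c,r in(('s',s,(190,360,140,260)),('s2',s,(280,420,190,290)),('d',d,(220,380,130,340))):
    x0,x1,y0,y1=r;im=c['frame'][y0:y1,x0:x1,::-1];k=4 if n!='d' else 4
    if n=='d': k=2.8
    k=min(800/(x1-x0),600/(y1-y0)); cv2.imwrite(f'pics/b_{n}.png',cv2.resize(im,None,fx=k,fy=k,interpolation=cv2.INTER_CUBIC)); print(n,k)
E
```

```text
scene
A [0.56  0.095 0.05 ]
B [0.363 0.181 0.05 ]
C [0.365 0.45  0.05 ]
D [0.593 0.535 0.05 ]
spool [0.7   0.101 0.05 ]
jar [0.586 0.22  0.05 ]
sd1 [0.54  0.358 0.05 ]
sd2 [0.704 0.394 0.05 ]
case [ 0.587 -0.042  0.05 ]
side
a [0.549 0.081 0.05 ]
b [0.346 0.172 0.05 ]
c [0.344 0.447 0.05 ]
d [0.582 0.529 0.05 ]
spool [0.705 0.103 0.05 ]
jar [0.595 0.224 0.05 ]
sd1 [0.664 0.396 0.05 ]
sd2 [0.511 0.362 0.05 ]
case [ 0.552 -0.041  0.05 ]
s 4.705882352941177
s2 5.714285714285714
d 2.857142857142857
```

A, at about (0.555, 0.09), has the smallest y, so it is the target. I zoom in to find its orientation.

```bash
python3 - <<'E'
from bench import ctrl
import cv2
for n,(x0,x1,y0,y1) in dict(scene=(190,300,165,275),side=(230,370,130,240)).items():
    im=ctrl.camera(n)['frame'][y0:y1,x0:x1,::-1]; im=cv2.resize(im,None,fx=5,fy=5,interpolation=cv2.INTER_CUBIC)
    cv2.imwrite(f'pics/c_{n}.png',im)
E
```

```text
(no output)
```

View pics/c_scene.png

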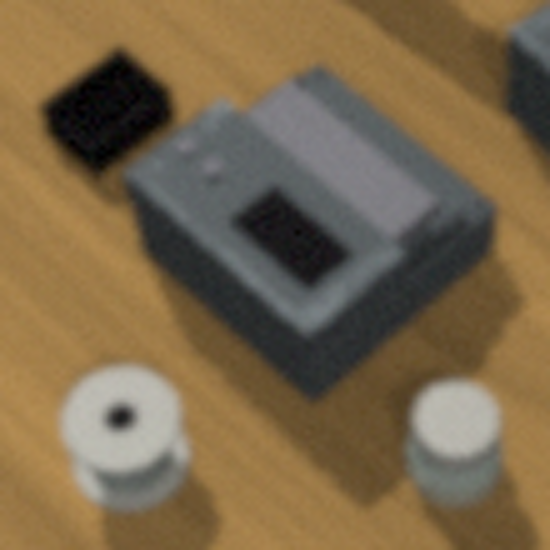

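View pics/c_side.png

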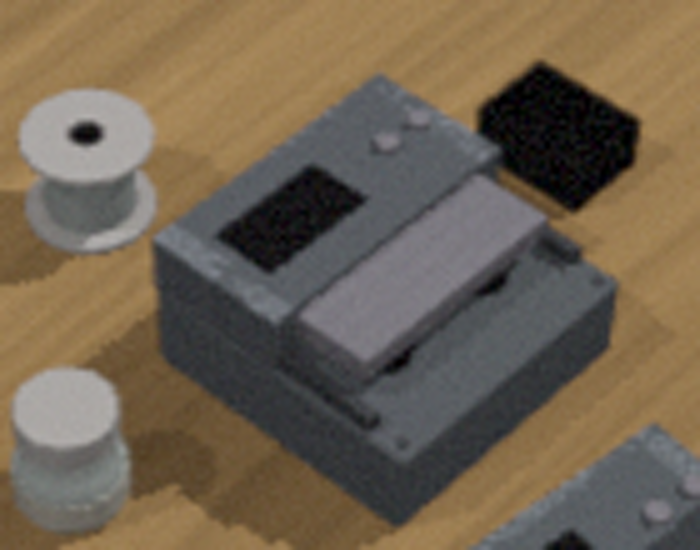

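The target's deck faces the robot, with the hood at the back. Hood-top corners are at scene (215.4,199.6), (252,231), (271.6,216), (234.4,185.4) and deck-front corners at (253.6,178.6), (289,207.4), with matching corners in the side view. The case stands on its right and the jar on its left.

```bash
cat > m.py <<'E'
from h import *
from bench import ctrl
s=ctrl.camera('scene');d=ctrl.camera('side')
def fit(L,W):
    L=np.array(L,float)[:,:2];W=np.array(W)[:,:2]
    a=L-L.mean(0);b=W-W.mean(0)
    th=np.arctan2((a[:,0]*b[:,1]-a[:,1]*b[:,0]).sum(),(a*b).sum())
    Rm=np.array([[np.cos(th),-np.sin(th)],[np.sin(th),np.cos(th)]]);t=W.mean(0)-Rm@L.mean(0)
    return th,t,(W-(L@Rm.T+t))*1000
L=[(.07,-.07,.075),(.07,.07,.075),(0,.07,.075),(0,-.07,.075),(-.07,-.07,.045),(-.07,.07,.045)]
S=[(215.4,199.6),(252,231),(271.6,216),(234.4,185.4),(253.6,178.6),(289,207.4)]
D=[(306,145.4),(261,178),(286.6,195),(330,160.4),(353.4,187),(309.4,223)]
for c,P in((s,S),(d,D)):
    th,t,r=fit(L,[onz(c,p,l[2]) for p,l in zip(P,L)]);print(th,np.degrees(th),t,r.round(1).tolist())
W=[];
for a,b,l in zip(S,D,L):
    p,e=tri(camray(s,a),camray(d,b));W.append(p);print(p.round(4),round(e*1000,1))
th,t,r=fit(L,W);print(th,np.degrees(th),t,r.round(1).tolist())
E
python3 m.py; python3 - <<'E'
import sys;sys.path.insert(0,'.')
from h import *
from bench import ctrl
o=ctrl.get_obs();w,x,y,z=o['eef_rot'];print(R.from_quat([x,y,z,w]).as_matrix().round(3),o['eef_pos'])
E
```

```text
-0.02320125413543313 -1.329333941370766 [0.55064136 0.08489138] [[-2.6, 0.7], [-5.1, -3.0], [-0.7, -0.3], [1.3, 0.9], [3.6, 2.4], [3.5, -0.7]]
-0.026848774303883393 -1.5383214527118132 [0.54686129 0.08111076] [[-0.9, 1.2], [-1.2, -0.8], [-2.1, -3.1], [0.6, 0.5], [1.5, 2.4], [2.1, -0.1]]
[0.615  0.0109 0.0731] 3.3
[0.617  0.1496 0.0755] 1.6
[0.5486 0.1495 0.0714] 6.6
[0.5475 0.0111 0.0712] 4.2
[0.4789 0.0136 0.0398] 4.0
[0.4829 0.1522 0.0409] 3.5
-0.017880146003987397 -1.0244569031061819 [0.54832254 0.08115681] [[-2.1, 1.0], [-2.5, -0.3], [-1.0, -1.7], [0.5, -0.0], [1.8, 1.2], [3.3, -0.2]]
[[-0.     0.953  0.303]
 [ 0.     0.303 -0.953]
 [-1.     0.    -0.   ]] [ 0.17422242 -0.54795274  0.25621394]
```

The target's pose is about (0.548, 0.083) with a yaw of about -1.2°. I approach in three chunks, turning to align the jaws with the tester's y axis and setting the fingers about 45 mm apart.

jog_arm:
  commands: [0,0.8,-0.85,0,0,0,0.07,0,0.8,-0.85,0,0,0,0.07,0,0.8,-0.85,0,0,0,0.07,0,0.8,-0.85,0,0,0,0.07,0,0.8,-0.85,0,0,0,0.07]

```text
time_s: 1.08
eef_pos: [0.2763, -0.3351, 0.2565]
eef_rot: [0.572, 0.416, 0.571, -0.416]
wrist_force: [-0.4, 0.4, -0.6]
opening: 0.538
```

jog_arm:
  commands: [0,0.8,-0.85,0,0,0,0.07,0,0.8,-0.85,0,0,0,0.07,0,0.8,-0.85,0,0,0,0.07,0,0.8,-0.85,0,0,0,0.07,0,0.8,-0.85,0,0,0,0.07]

```text
time_s: 1.7
eef_pos: [0.3771, -0.1255, 0.2565]
eef_rot: [0.572, 0.416, 0.572, -0.416]
wrist_force: [0.1, -1.4, 0.2]
opening: 0.533
```

jog_arm:
  commands: [0,0.8,-0.85,0.052,0,0,0.07,0,0.8,-0.85,0.052,0,0,0.07,0,0.8,-0.85,0.052,0,0,0.07,0,0.8,-0.85,0.052,0,0,0.07,0,0.8,-0.85,0.052,0,0,0.07,0,0.8,-0.85,0.052,0,0,0.07]

```text
time_s: 2.45
eef_pos: [0.4775, 0.0824, 0.256]
eef_rot: [-0.495, -0.504, -0.495, 0.505]
wrist_force: [0.2, -1.0, -0.1]
opening: 0.532
```

```bash
cat > st.py <<'E'
from h import *
from bench import ctrl
import sys
def st():
    o=ctrl.get_obs();w,x,y,z=o['eef_rot'];M=R.from_quat([x,y,z,w]).as_matrix()
    print(round(o['time_s'],2),o['eef_pos'].round(4),'F',o['wrist_force'].round(2),'T',o['torque'].round(2),'op',round(o['opening'],3),'yaw z-axis vs -y deg',round(np.degrees(np.arctan2(M[0,2],-M[1,2])),2),'tilt',M[:,0].round(4),'q',o['q'].round(2))
    return o,M
if __name__=='__main__':
    o,M=st()
    for n in sys.argv[2:]:
        c=ctrl.camera(n); cv2.imwrite(f'pics/{sys.argv[1]}_{n}.png',c['frame'][:,:,::-1])
E
python3 st.py d wrist side
```

```text
2.45 [0.4775 0.0824 0.256 ] F [ 0.23 -1.03 -0.14] T [-0.06  0.04 -0.01] op 0.532 yaw z-axis vs -y deg -1.08 tilt [-7.e-04 -8.e-04 -1.e+00] q [-0.07 -0.02  1.83 -0.    1.34  1.52]
```

View pics/d_wrist.png

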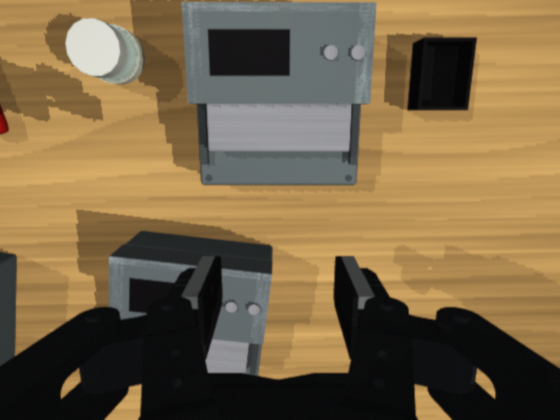

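View pics/d_side.png

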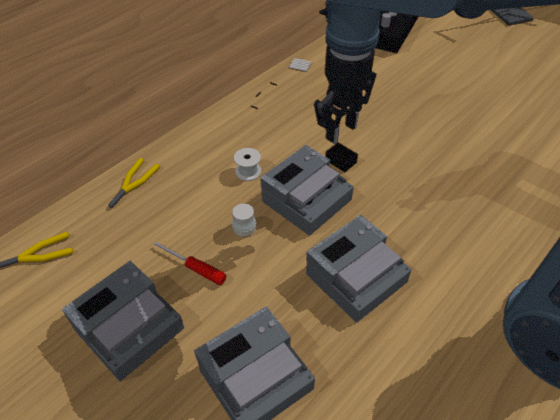

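The wrist view shows the target centred: hood at u 183–376, v 3–104, and the guard plate (light) at u 207–352, v 104–151. The deck front edge is at v≈184. The neighbouring tester is bottom left, behind the fingers. I zoom in to measure accurately.

```bash
python3 - <<'E'
import cv2
im=cv2.imread('pics/d_wrist.png')[0:200,170:390];cv2.imwrite('pics/e.png',cv2.resize(im,None,fx=3,fy=3,interpolation=cv2.INTER_CUBIC))
E
```

```text
(no output)
```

View pics/e.png

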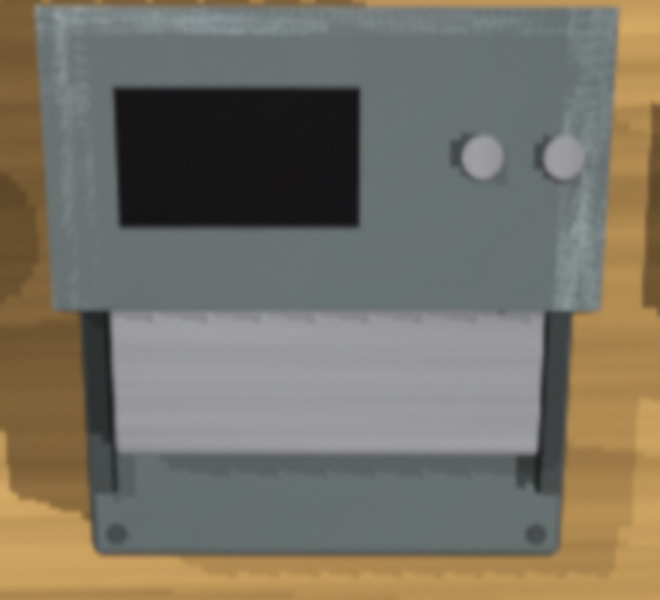

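Crop corners (×3, offset 170,0): hood back (36,8), (619,9), hood front (55,311), (600,312), deck front (94,553), (560,553), and guard front edge (118,454), (538,453).

```bash
cat > w.py <<'E'
from h import *
from bench import ctrl
from m import fit
o=ctrl.get_obs();c=ctrl.camera('wrist')
P=[(619,9,.07,-.07,.075),(36,8,.07,.07,.075),(55,311,0,.07,.075),(600,312,0,-.07,.075),(560,553,-.07,-.07,.045),(94,553,-.07,.07,.045),(118,454,-.048,.057,.070),(538,453,-.048,-.057,.070)]
W=[onz(c,(170+p[0]/3,p[1]/3),p[4],o) for p in P]
th,t,r=fit([p[2:4] for p in P],W);print('WRIST',np.degrees(th),t.round(4),r.round(1).tolist())
# fingertips apparent: pixel of points at tool (x,0,±z)
M=np.array(c['tool_from_camera']);Mi=np.linalg.inv(M)
for x in(.0,.006,.012,.025):
  for z in(-.03,.03,-.0225,.0225):
    for y in (-.011,.011):
      q=Mi@[x,y,z,1];uv=c['K']@(q[:3]/q[2]);print(x,y,z,uv[:2].round(0))
E
python3 w.py | tail -40
```

```text
[0.615  0.0109 0.0731] 3.3
[0.617  0.1496 0.0755] 1.6
[0.5486 0.1495 0.0714] 6.6
[0.5475 0.0111 0.0712] 4.2
[0.4789 0.0136 0.0398] 4.0
[0.4829 0.1522 0.0409] 3.5
-0.017880146003987397 -1.0244569031061819 [0.54832254 0.08115681] [[-2.1, 1.0], [-2.5, -0.3], [-1.0, -1.7], [0.5, -0.0], [1.8, 1.2], [3.3, -0.2]]
WRIST -1.2090158371543753 [0.5511 0.0798] [[-3.5, 0.3], [-3.2, 0.0], [-3.1, -0.2], [-3.3, 0.4], [-1.7, 0.8], [-1.7, -0.7], [8.1, -0.9], [8.4, 0.3]]
0.0 -0.011 -0.03 [196. 333.]
0.0 0.011 -0.03 [192. 276.]
0.0 -0.011 0.03 [365. 333.]
0.0 0.011 0.03 [369. 276.]
0.0 -0.011 -0.0225 [217. 333.]
0.0 0.011 -0.0225 [214. 276.]
0.0 -0.011 0.0225 [344. 333.]
0.0 0.011 0.0225 [347. 276.]
0.006 -0.011 -0.03 [199. 324.]
0.006 0.011 -0.03 [196. 269.]
0.006 -0.011 0.03 [361. 324.]
0.006 0.011 0.03 [365. 269.]
0.006 -0.011 -0.0225 [220. 324.]
0.006 0.011 -0.0225 [217. 269.]
0.006 -0.011 0.0225 [341. 324.]
0.006 0.011 0.0225 [344. 269.]
0.012 -0.011 -0.03 [203. 316.]
0.012 0.011 -0.03 [199. 263.]
0.012 -0.011 0.03 [358. 316.]
0.012 0.011 0.03 [361. 263.]
0.012 -0.011 -0.0225 [222. 316.]
0.012 0.011 -0.0225 [220. 263.]
0.012 -0.011 0.0225 [338. 316.]
0.012 0.011 0.0225 [341. 263.]
0.025 -0.011 -0.03 [209. 299.]
0.025 0.011 -0.03 [206. 250.]
0.025 -0.011 0.03 [351. 299.]
0.025 0.011 0.03 [354. 250.]
0.025 -0.011 -0.0225 [226. 299.]
0.025 0.011 -0.0225 [224. 250.]
0.025 -0.011 0.0225 [333. 299.]
0.025 0.011 0.0225 [336. 250.]
```

The four estimates agree on about (0.548, 0.081) with yaw -1.2°, matching the jaws. The guard's edge lies about 11 mm further in than the closed position I had assumed. The fingertips look to be about 18–20 mm ahead of the TCP at this opening. I'll descend over the free front deck and touch it gently to calibrate tip height.

jog_arm:
  commands: [0.3,0.04,0,0,0,0,0.07,0.6,0.04,0,0,0,0,0.07,0.8,0.04,0,0,0,0,0.07,0.88,0.04,0,0,0,0,0.07,0.88,0.04,0,0,0,0,0.07]

```text
time_s: 3.32
eef_pos: [0.485, 0.0828, 0.0802]
eef_rot: [-0.495, -0.505, -0.495, 0.505]
wrist_force: [0.3, 0.6, 0.1]
opening: 0.534
```

```bash
python3 st.py f wrist side scene; python3 - <<'E'
import cv2
im=cv2.imread('pics/f_side.png')[90:240,230:390];cv2.imwrite('pics/f2.png',cv2.resize(im,None,fx=4,fy=4,interpolation=cv2.INTER_CUBIC))
E
```

```text
3.33 [0.485  0.0828 0.0802] F [0.31 0.63 0.12] T [-0.01 -0.05 -0.03] op 0.534 yaw z-axis vs -y deg -1.13 tilt [-0.0011  0.     -1.    ] q [-0.07  0.24  1.94 -0.    0.96  1.52]
```

View pics/f2.png

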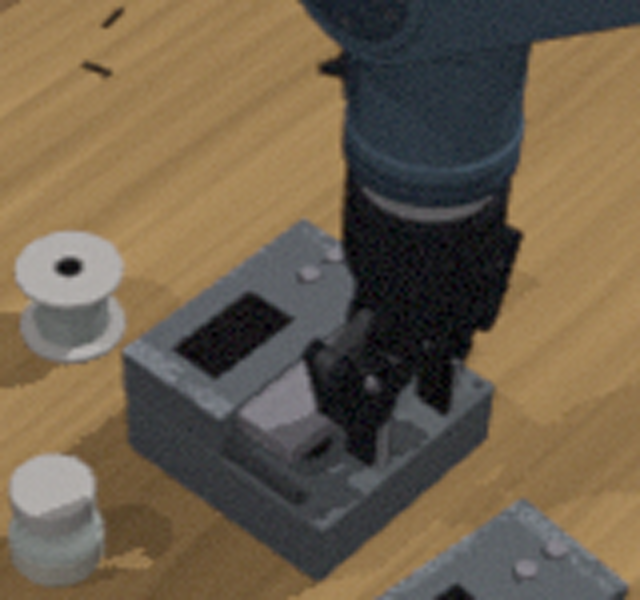

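View pics/f_wrist.png

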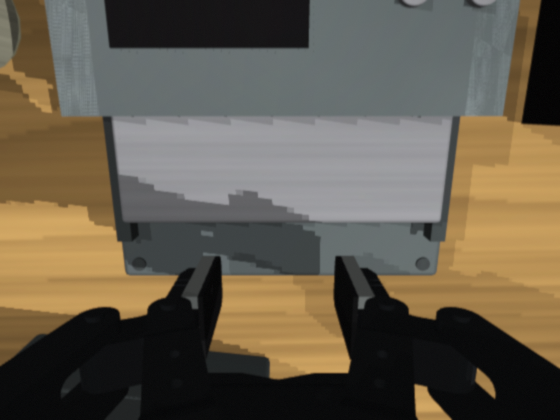

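The fingers are over the free deck in front of the guard, with the tip edge at v≈257 in the wrist view and the guard edge at v≈221. Now I feel down for the deck.

jog_arm:
  commands: [0.02,0,0,0,0,0,0.07,0.03,0,0,0,0,0,0.07,0.03,0,0,0,0,0,0.07]

```text
time_s: 3.85
eef_pos: [0.4851, 0.0834, 0.0743]
eef_rot: [0.495, 0.505, 0.495, -0.505]
wrist_force: [-0.4, -0.9, -0.5]
opening: 0.533
```

jog_arm:
  commands: [0.01,0,0,0,0,0,0.07,0.02,0,0,0,0,0,0.07,0.02,0,0,0,0,0,0.07]

```text
time_s: 4.22
eef_pos: [0.4849, 0.0833, 0.07]
eef_rot: [-0.495, -0.505, -0.495, 0.505]
wrist_force: [0.7, -0.2, -0.0]
opening: 0.534
```

jog_arm:
  commands: [0.01,0,0,0,0,0,0.07,0.01,0,0,0,0,0,0.07]

```text
time_s: 4.47
eef_pos: [0.485, 0.0833, 0.0681]
eef_rot: [-0.495, -0.505, -0.495, 0.505]
wrist_force: [-0.4, 0.7, -0.5]
opening: 0.533
```

jog_arm:
  commands: [0.01,0,0,0,0,0,0.07,0.01,0,0,0,0,0,0.07]

```text
time_s: 4.72
eef_pos: [0.4853, 0.0833, 0.0677]
eef_rot: [-0.495, -0.505, -0.495, 0.505]
wrist_force: [-7.0, -0.5, 16.7]
opening: 0.534
```

jog_arm:
  commands: [0.005,0,0,0,0,0,0.07,0.005,0,0,0,0,0,0.07]

```text
time_s: 4.97
eef_pos: [0.4853, 0.0834, 0.0676]
eef_rot: [-0.495, -0.504, -0.495, 0.505]
wrist_force: [-11.1, -0.3, 25.4]
opening: 0.535
```

jog_arm:
  commands: [0.005,0,0,0,0,0,0.07,0.005,0,0,0,0,0,0.07]

```text
time_s: 5.22
eef_pos: [0.4854, 0.0833, 0.0675]
eef_rot: [-0.495, -0.504, -0.495, 0.505]
wrist_force: [-15.8, -0.1, 37.3]
opening: 0.535
```

Deck contact is at TCP z = 0.0677, so the tips are 22.7 mm ahead of the TCP. I raise to a tip height of about 60 mm and push the guard.

jog_arm:
  commands: [-0.05,0,0,0,0,0,0.07,-0.094,0,0,0,0,0,0.07,-0.094,0,0,0,0,0,0.07]

```text
time_s: 5.6
eef_pos: [0.4857, 0.0833, 0.0837]
eef_rot: [0.496, 0.505, 0.495, -0.504]
wrist_force: [0.3, 0.4, -0.4]
opening: 0.533
```

jog_arm:
  commands: [0,0.025,0,0,0,0,0.07,0,0.05,0,0,0,0,0.07,0,0.075,0,0,0,0,0.07,0,0.1,0,0,0,0,0.07,0,0.125,0,0,0,0,0.07,0,0.15,0,0,0,0,0.07,0,0.175,0,0,0,0,0.07,0,0.2,0,0,0,0,0.07,0,0.2,0,0,0,0,0.07]

```text
time_s: 6.72
eef_pos: [0.5258, 0.0826, 0.0832]
eef_rot: [0.495, 0.505, 0.495, -0.504]
wrist_force: [-0.3, -0.8, 0.0]
opening: 0.534
```

jog_arm:
  commands: [0,0.015,0,0,0,0,0.07,0,0.03,0,0,0,0,0.07,0,0.03,0,0,0,0,0.07]

```text
time_s: 7.1
eef_pos: [0.5317, 0.0825, 0.0833]
eef_rot: [0.495, 0.505, 0.495, -0.504]
wrist_force: [-1.4, -0.4, -0.3]
opening: 0.534
```

```bash
python3 st.py g wrist side; python3 - <<'E'
import cv2
im=cv2.imread('pics/g_side.png')[90:240,230:390];cv2.imwrite('pics/g2.png',cv2.resize(im,None,fx=4,fy=4,interpolation=cv2.INTER_CUBIC))
E
```

```text
7.1 [0.5317 0.0825 0.0833] F [-1.39 -0.42 -0.25] T [-0.01  0.07  0.06] op 0.534 yaw z-axis vs -y deg -1.09 tilt [ 1.1e-03  1.0e-04 -1.0e+00] q [-0.07  0.32  1.82  0.    0.99  1.52]
```

View pics/g2.png

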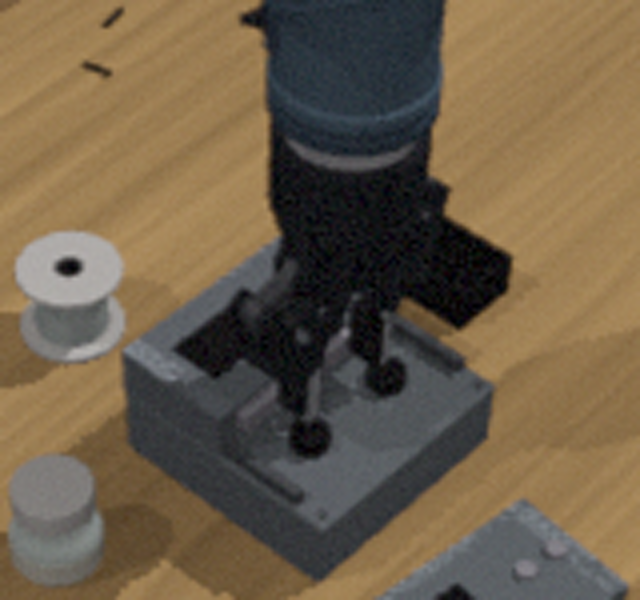

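View pics/g_wrist.png

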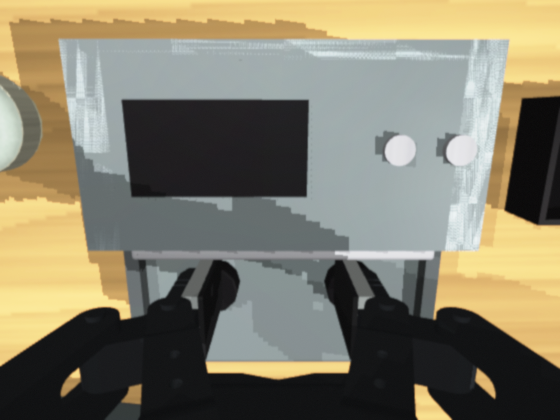

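The guard is nearly home, with only a thin strip left at wrist v≈255. The black keys show beneath the fingers at (222,285) and (345,285). I push on to the hard stop.

jog_arm:
  commands: [0,0.01,0,0,0,0,0.07,0,0.02,0,0,0,0,0.07,0,0.02,0,0,0,0,0.07]

```text
time_s: 7.58
eef_pos: [0.5355, 0.0824, 0.0832]
eef_rot: [0.495, 0.505, 0.495, -0.505]
wrist_force: [-0.6, -0.2, 0.1]
opening: 0.535
```

jog_arm:
  commands: [0,0.01,0,0,0,0,0.07,0,0.01,0,0,0,0,0.07]

```text
time_s: 7.82
eef_pos: [0.5358, 0.0824, 0.0829]
eef_rot: [-0.494, -0.504, -0.496, 0.506]
wrist_force: [-7.6, -0.9, 5.8]
opening: 0.54
```

jog_arm:
  commands: [0,0.005,0,0,0,0,0.07,0,0.005,0,0,0,0,0.07]

```text
time_s: 8.07
eef_pos: [0.5359, 0.0824, 0.0828]
eef_rot: [-0.494, -0.503, -0.497, 0.506]
wrist_force: [-10.9, -1.3, 8.3]
opening: 0.53
```

Hard stop reached at TCP x = 0.5358, which agrees with the tester's pose. I back off to above the key centres and check.

jog_arm:
  commands: [0,-0.04,0,0,0,0,0.07,0,-0.077,0,0,0,0,0.07,0,-0.077,0,0,0,0,0.07,0,-0.077,0,0,0,0,0.07]

```text
time_s: 8.57
eef_pos: [0.5231, 0.0826, 0.0833]
eef_rot: [0.495, 0.505, 0.495, -0.505]
wrist_force: [0.5, 0.5, 0.1]
opening: 0.535
```

```bash
python3 st.py k wrist side scene; python3 - <<'E'
import cv2
im=cv2.imread('pics/k_side.png')[130:230,270:370];cv2.imwrite('pics/k2.png',cv2.resize(im,None,fx=6,fy=6,interpolation=cv2.INTER_CUBIC))
im=cv2.imread('pics/k_wrist.png')[220:400,90:470];cv2.imwrite('pics/k3.png',cv2.resize(im,None,fx=2,fy=2,interpolation=cv2.INTER_CUBIC))
E
```

```text
8.57 [0.5231 0.0826 0.0833] F [0.48 0.5  0.12] T [ 0.01  0.01 -0.  ] op 0.535 yaw z-axis vs -y deg -1.09 tilt [ 8.e-04 -0.e+00 -1.e+00] q [-0.07  0.31  1.84  0.    0.99  1.52]
```

View pics/k2.png

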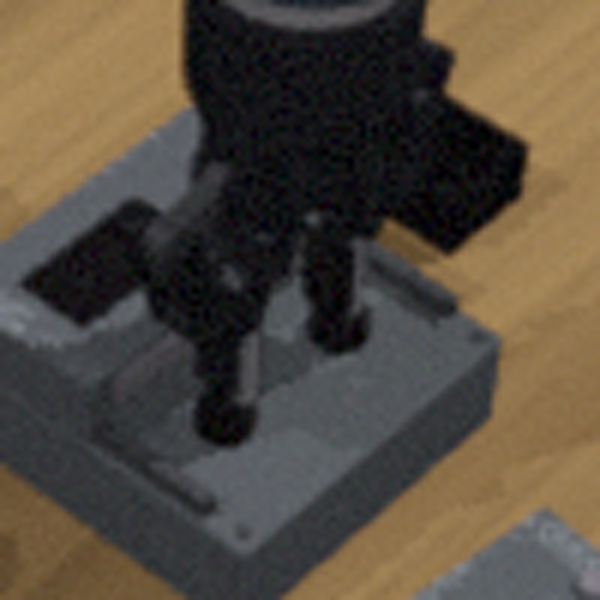

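View pics/k3.png

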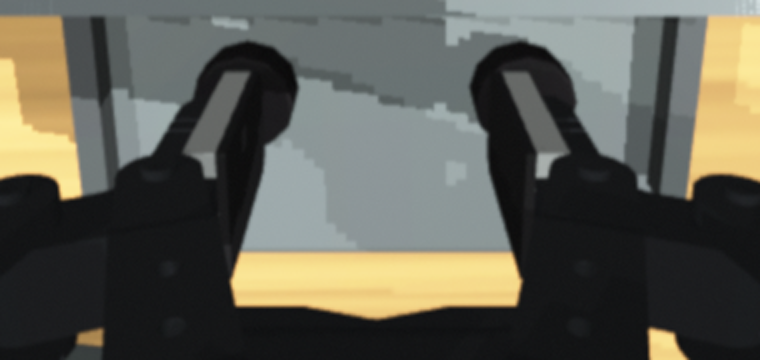

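Guard home. Both caps lie under the fingertips, with the fingers sitting about 1.5 mm too far left, which I correct. Then I press both keys: the tips need to go down about 11.6 mm, plus a little more for force.

jog_arm:
  commands: [0,0,0.008,0,0,0,0.07,0.015,0,0.008,0,0,0,0.07,0.03,0,0.008,0,0,0,0.07,0.04,0,0.008,0,0,0,0.07,0.05,0,0.008,0,0,0,0.07,0.06,0,0.008,0,0,0,0.07,0.07,0,0.008,0,0,0,0.07,0.07,0,0.008,0,0,0,0.07]

```text
time_s: 9.72
eef_pos: [0.5229, 0.081, 0.0715]
eef_rot: [-0.495, -0.504, -0.495, 0.505]
wrist_force: [-10.4, -0.7, 26.1]
opening: 0.535
```

```bash
python3 st.py p wrist side; python3 - <<'E'
import cv2
im=cv2.imread('pics/p_side.png')[130:230,270:370];cv2.imwrite('pics/p2.png',cv2.resize(im,None,fx=6,fy=6,interpolation=cv2.INTER_CUBIC))
im=cv2.imread('pics/p_wrist.png')[220:400,90:470];cv2.imwrite('pics/p3.png',cv2.resize(im,None,fx=2,fy=2,interpolation=cv2.INTER_CUBIC))
E
```

```text
9.72 [0.5229 0.081  0.0715] F [-10.41  -0.66  26.06] T [-0.14  1.9  -0.05] op 0.535 yaw z-axis vs -y deg -1.06 tilt [-5.e-04 -4.e-04 -1.e+00] q [-0.07  0.33  1.85 -0.    0.97  1.52]
```

View pics/p2.png

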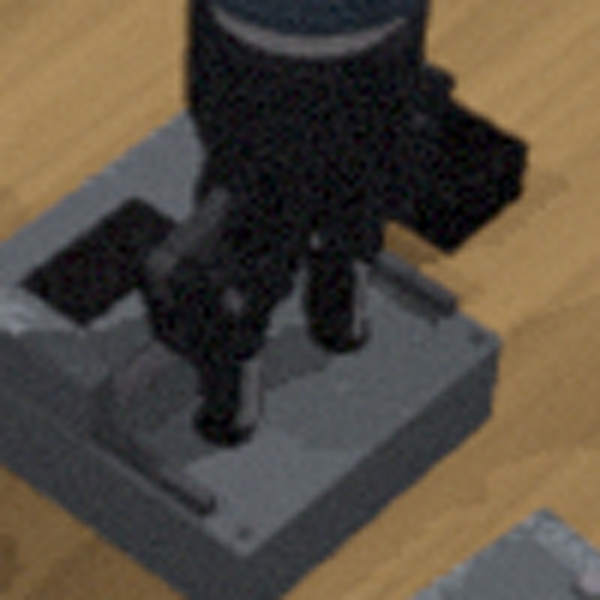

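View pics/p3.png

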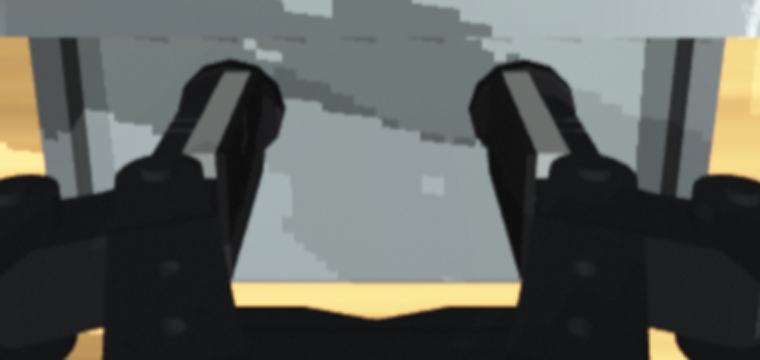

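Both tips sit centred on the caps at a tip height of 48.8 mm (hard stop), 26 N and nearly symmetric. I press another 0.4 mm and hold.

jog_arm:
  commands: [0.002,0,0,0,0,0,0.07,0.002,0,0,0,0,0,0.07,0.002,0,0,0,0,0,0.07,0.002,0,0,0,0,0,0.07,0.002,0,0,0,0,0,0.07,0.002,0,0,0,0,0,0.07,0.002,0,0,0,0,0,0.07,0.002,0,0,0,0,0,0.07,0.002,0,0,0,0,0,0.07,0.002,0,0,0,0,0,0.07]

```text
time_s: 11.08
eef_pos: [0.5229, 0.081, 0.0714]
eef_rot: [-0.495, -0.504, -0.495, 0.505]
wrist_force: [-13.3, -0.8, 29.6]
opening: 0.534
```

jog_arm:
  commands: [0,0,0,0,0,0,0.07,0,0,0,0,0,0,0.07,0,0,0,0,0,0,0.07,0,0,0,0,0,0,0.07,0,0,0,0,0,0,0.07,0,0,0,0,0,0,0.07,0,0,0,0,0,0,0.07,0,0,0,0,0,0,0.07,0,0,0,0,0,0,0.07,0,0,0,0,0,0,0.07]

```text
time_s: 12.32
eef_pos: [0.5229, 0.081, 0.0714]
eef_rot: [-0.495, -0.504, -0.495, 0.505]
wrist_force: [-11.8, -0.6, 28.6]
opening: 0.538
```

jog_arm:
  commands: [0,0,0,0,0,0,0.07,0,0,0,0,0,0,0.07,0,0,0,0,0,0,0.07,0,0,0,0,0,0,0.07]

```text
time_s: 12.82
eef_pos: [0.5229, 0.081, 0.0714]
eef_rot: [-0.495, -0.504, -0.495, 0.505]
wrist_force: [-12.5, -1.2, 29.3]
opening: 0.538
```

```bash
python3 st.py
```

```text
12.82 [0.5229 0.081  0.0714] F [-12.54  -1.2   29.35] T [-0.1   2.07 -0.03] op 0.538 yaw z-axis vs -y deg -1.06 tilt [-3.e-04 -5.e-04 -1.e+00] q [-0.07  0.33  1.85 -0.    0.97  1.52]
```

Both keys were held down for about 3 s. I release straight up, then move clear toward the robot so the camera can see the keys.

jog_arm:
  commands: [-0.03,0,0,0,0,0,0.07,-0.07,0,0,0,0,0,0.07,-0.2,0,0,0,0,0,0.07,-0.5,0,0,0,0,0,0.07,-0.8,-0.25,0,0,0,0,0.07,-0.8,-0.25,0,0,0,0,0.07,-0.8,-0.25,0,0,0,0,0.07]

```text
time_s: 13.7
eef_pos: [0.4728, 0.082, 0.2291]
eef_rot: [0.496, 0.505, 0.495, -0.504]
wrist_force: [-0.4, -0.6, -0.5]
opening: 0.535
```

```bash
python3 st.py r wrist side scene; python3 - <<'E'
import cv2
im=cv2.imread('pics/r_side.png')[110:250,220:400];cv2.imwrite('pics/r2.png',cv2.resize(im,None,fx=4,fy=4,interpolation=cv2.INTER_CUBIC))
E
```

```text
13.7 [0.4728 0.082  0.2291] F [-0.43 -0.62 -0.45] T [ 0.01  0.01 -0.05] op 0.535 yaw z-axis vs -y deg -1.08 tilt [ 1.8e-03 -1.0e-04 -1.0e+00] q [-0.08 -0.01  1.87  0.    1.28  1.51]
```

View pics/r2.png

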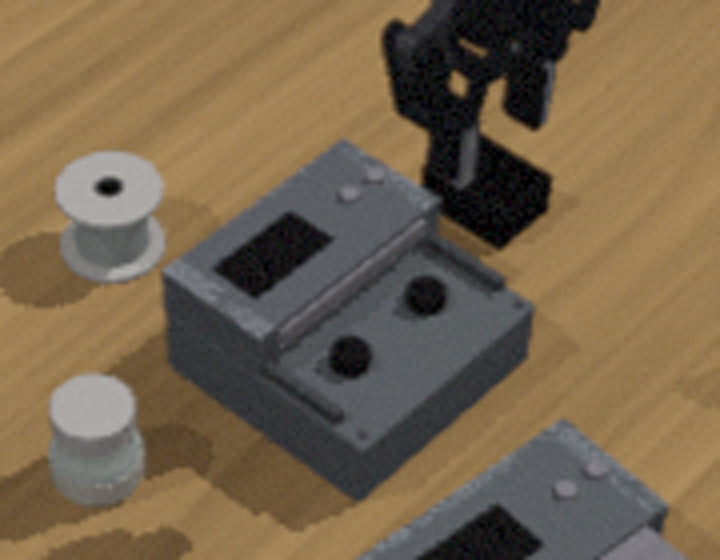

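View pics/r_wrist.png

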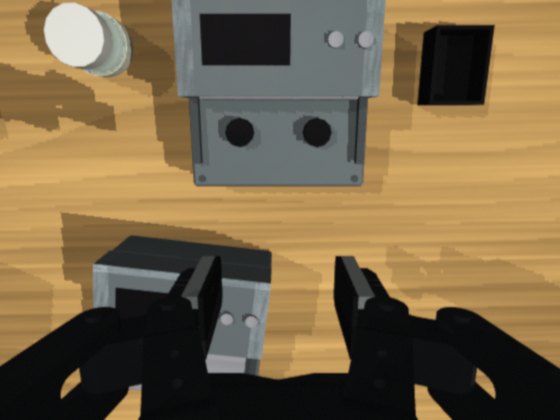

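View pics/r_scene.png

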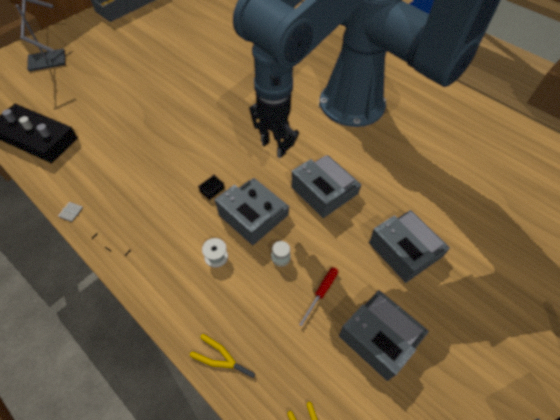

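The guard is home under the hood and both keys are up, at wrist (240,132) and (317,131). The spool (215,252), jar (281,254), screwdriver (320,297) and case (211,187) sit at the same scene pixels as at the start, and the robot is clear. I hand the job in.

```bash
python3 -c "
from bench import ctrl
print(ctrl.hand_in())"
```

```text
the job is handed in; nothing more can be done
None
```

I reset the tester farthest to the robot's right (at about 0.548, 0.081 m) and handed the job in at 13.7 s of the 42 s allowed. No verdict was reported.

- **Guard:** I pushed it with both fingertips, about 60 mm above the bench, until it hit its hard stop. It stayed home under the hood.
- **Keys:** I pressed both together, one under each fingertip, to their hard stops at about 29 N in total. I held them for about 3 s, then lifted straight up.
- **Last checks:** The final pictures show the guard home and both keys up. The spool, jar, case and screwdriver look unmoved by eye. The arm is clear, with wrist force near zero.
- **Disagreements:**
  - The position estimates for the tester differed by 2–4 mm. Touching the deck and hitting the guard's stop settled them.
  - The guard's front edge measured about 11 mm further in than its closed position at the start. I left this unexplained, as I pushed it to the hard stop anyway.

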